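# Load a roller into the V-block fixture and fit the keyed hold-down

### The arm

A 6-joint arm with a two-finger parallel gripper is mounted at the origin on the work surface. World frame = base frame: x ahead of the robot, y to its left, z up, the work surface at z = 0. Lengths are in m, angles in degrees, forces in N, time in s.
With the tool pointing down it reaches from about 0.4 to 0.825 m from the base axis. Payload 7 kg.
Tool frame: the origin (TCP) lies at the very end of the fingers, on their centre line; the grasp point (between the pads) lies 19 mm behind it; z points along the fingers, y is the line along which they close (so a half turn about z gives the same grasp; the last joint's range is limited). The gripper opens to 88 mm and grips with 3 to 60 N. Pads are 19 mm wide; open, the fingers measure 130 mm over their backs; the gripper's body (78 mm by 193 mm) begins 47 mm behind the grasp point.
Start: joints at [88.184, 20.546, 0.682, 0, -70.136, -16.507], TCP at [0.212, 0.641, 0.227] pointing down, gripper open.
Joint ranges: [-176.03, 176.03], [-82.01, 121.73], [-58.28, 71.71], [-173.87, 95.51], [-174.79, -0.11], [-173.66, 173.66]. Speed limits (degrees/s): [136.94, 136.94, 172.46, 180, 180, 180].

### API

Orientations are given as [roll, pitch, yaw] about the fixed x, y, z axes, in that order (R = Rz(yaw) Ry(pitch) Rx(roll)).
In Python, from plant import r gives the robot as it stands. The module is installed in compiled form; this text tells all that it offers.
- The arm moves only by the tool jog_arm, never from a script. Its arguments are lists of equal length, an entry for each row: "travel": the shift along the tool's x, y, z each as a share of 50 cm, from -1 to 1, a list of three; "dr": the turn, a rotation vector about the tool's x, y, z each as a share of 360 degrees, from -1 to 1, a list of three; "claw": the opening, from 0 (shut) to 1 (fully open). A call has exactly 10 rows; each row is the pose to reach, as a shift and turn from the pose commanded when the call began, along the tool's axes at that moment, turning the shorter way round; what a row does not reach only later rows make up. A row lasts 1/8 s, in which the tool goes at most 62.5 mm and 10.7 degrees, less where a joint would pass 70% of its speed; a pose out of reach is approached as far as the arm can. A call with a number of a shift or a turn outside -1 to 1 is refused whole. A call with a gripper value outside its range is refused whole. The fingers move at their own pace and stop on an object; "newtons" is the grip in N (left out, the last holds). Time passes only in rows, so rows that repeat a pose let the fingers close, or fill a call up. It gives the time, the measured TCP pose, the force, the opening and the grip force at its end, in the units of the state.
- r.get_state(): the state, without advancing time (a new reading comes with each control period).
- r.capture(name): name is "side" or "top" or "wrist"; returns a dict with "pixels" (480x640x3 uint8, red, green, blue), "range_z" (480x640 float32, m along the optical axis (not along the pixel's ray), 0 where there is no reading), "fx", "fy", "cx", "cy" (pixels), "position" and "attitude" of the camera in the world; the wrist camera has in their place "hand_eye" (4x4, takes a point from camera to tool coordinates, whose origin is the TCP and whose axes are the flange's). Camera axes: x right, y up, looking along -z (the intrinsics and any distortion apply to the point x, -y, -z); pixel columns grow to the right and rows downward; lengths in m; the calibration is good to about 2 mm. The wrist camera is an equidistant fisheye: a pixel r from the principal point sees the ray r / f radians off the axis. A picture is of the moment at which its call begins: read the wrist's pose just before it.
- r.close_job(): hands the job in; it is judged then, once.
Trained networks look in the newest picture that a camera, given by its name, has taken for a name from the list of things; names that differ only in an ending like _2 or _b are one class to them, and where a whole thing is asked for, a point or a joint stands for the part that bears it (a point fixed in the world has none). Each returns a list of dicts, best first, with "conf" (0 to 1); they miss things now and then, are a little off and sometimes report something else, mostly with a low value. They report only what shows in the picture. A call takes as long as a camera call. They do not tell look-alikes from the thing itself.
- r.boxes_of(name, camera): "extent" ([left, top, right, bottom] in pixels, round what is visible of it).
- r.regions_of(name, camera): "pixels" (480x640 bool, what is visible of it) and "extent" ([left, top, right, bottom] in pixels, round what is visible of it).
- r.tip_of(name, camera): "at" ([column, row] in pixels: a listed point, or the origin of a listed thing).
The state is a dict: "time_s": time; "joints": joint angles; "qd": joint speeds; "joint_torque": joint torques, N m; "tcp_pos": TCP position; "eef_rot": TCP orientation; "contact_force": force on the tool from outside, world axes, zero at the start; "moment": the same for the moment, N m; "gripper_width": finger opening in m; "gripper_force": force on a finger pad.
Only numpy, scipy, OpenCV 4.12 (cv2) and the standard library are available. Lean on these libraries where they do the work, as an engineer would, in place of code of your own. Each camera call takes 0.05 s, during which the arm holds its last target. There are 200 camera calls.

### The job

Set up the holding fixture for the next glue-up: lay the thick wooden roller across both V-blocks, roughly centred, so that it is cradled and cannot roll. Then fit the wooden hold-down arm onto the fixture's flatted steel post, with its D-shaped hole matched to the flat so that the arm reaches over the roller, and let it down fully home on the collar without hammering it on. Let go of both and leave the other things on the bench where they are.

Things in the scene. Friction and masses are not known exactly. Their poses are not given: they have to be found in the camera images.
- fixture: Fixture screwed to the bench: brown board 190 (its x) x 240 (its y) x 18 mm high, origin at the centre of its underside, z up. It carries two aluminium V-blocks (at y = -65 mm, x = -55 and +55 mm) whose common groove line runs along the fixture's x, and a flatted post (at x = 0, y = +65 mm)
- fixture_v (a point): Where the roller's middle lies when cradled: midway between the V-blocks, 60 mm above the bench; axes as the fixture's (roller along x). Each block: 26 mm thick in x, 72 mm wide in y, top 56 mm above the bench, 90 degree V with its bottom 32 mm above the bench; 84 mm free between the blocks for fingers
- fixture_post (a point): Post axis at the top of its dark 64 mm collar, 83 mm above the bench, where the hold-down's underside rests; axes as the fixture's. Above it the steel shaft: 32 mm diameter, 37 mm tall, last 8 mm tapered by 3 mm, one flat 8 mm from the axis facing the V-blocks (-y). The seated arm points along -y with 3 mm of air over the roller
- roller: Dark wooden roller, plain cylinder 40 mm in diameter, 160 mm long, about 0.15 kg; origin at its middle on its axis, x along it (y and z turn as it rolls). It starts lying level on its rest, axis 40 mm above the bench; once cradled its axis is 60 mm and its top 80 mm above the bench
- rest: Low wooden rest screwed to the bench, on which the roller lies at the start along the rest's x: 156 x 70 mm, floor 20 mm high, small stops to 31 mm at its ends; its 96 mm long waist is only 24 mm wide so that fingers pass beside the roller; origin at the centre of its underside
- holddown: Light wooden hold-down lying flat, 30 mm thick, 184 mm long, about 0.16 kg: a hub 68 mm across with a D-shaped through-hole, and an arm 28 mm wide that ends in a 40 mm round. Origin under the arm at its balance point, the place to grip, 58 mm from the hole's axis; x along the arm away from the hub, z up. The arm is 28 mm wide from 34 to 115 mm from the hole's axis
- holddown_bore (a point): Axis of the hold-down's D-hole at its underside; axes as the hold-down's. Hole 34.4 mm in diameter with one flat 9.2 mm from its axis on the arm's side (hold-down +x): 1.2 mm clear of the shaft all round; the lower rim is bevelled 1.5 mm
- bar_clamp: steel bar clamp with a red handle, 200 mm long, lying flat; leave it alone
- glue_bottle: white glue bottle, 64 mm across, 180 mm tall; leave it alone
- hammer: hammer with a wooden handle, 260 mm long; leave it alone
- wax_tin: round tin, 68 mm across, 50 mm tall; leave it alone
- offcut: plain wooden block 120 x 50 x 25 mm; leave it alone
- try_square: try square, steel blade 130 x 30 x 5 mm with a dark wooden stock; leave it alone
- glue_brush: flat brush with wooden handle, 200 mm long; leave it alone
Mind the look-alikes: they are no part of the job. Of the things shaped like the roller, the wooden one is meant. What is shaped like the holddown but yellow is not meant.

How it is judged (in metres and radians):
On the way, in this order (a step that is already met when the one before it is completed fails the run):
1. the roller lies cradled in both V-blocks, let go (x of roller in the frame of fixture_v between -0.02 and 0.02 m and y of roller in the frame of fixture_v between -0.004 and 0.004 m and z of roller in the frame of fixture_v between -0.004 and 0.004 m and angle between the x axis of roller and the x axis of fixture, either way round below 0.06 rad and contact force between the fingers and roller below 0.3 N), for 0.2 s.
2. the hold-down is fully seated on the flatted post, its arm over the roller (horizontal distance between holddown_bore and fixture_post below 0.004 m and z of holddown_bore in the frame of fixture_post between -0.003 and 0.003 m and angle between holddown's own z axis and vertical below 0.06 rad and angle between the x axis of holddown and the y axis of fixture, either way round below 0.25 rad and y of holddown in the frame of fixture below 0.03 m), for 0.2 s.
At the end, for the whole second after the job is handed in: Roller in both V-blocks: middle within 20 mm along the groove, 4 mm across and in height, axis within 0.06 rad. Hold-down on the post: hole within 4 mm of its axis, 3 mm of the collar, level within 0.06 rad, arm over the roller within 0.25 rad of square. Both let go and at rest (all of step 1 and all of step 2 and contact force between the fingers and holddown below 0.3 N and linear speed of each of roller, holddown below 0.02 m/s); the robot touches nothing.
It fails at once if the hold-down is hammered or forced onto the post (over 60 N) (contact force between holddown and fixture above 60 N).
It fails at once if one of the other loose things on the bench is shoved or knocked over (moved by more than 30 mm) (distance of any of bar_clamp, glue_bottle, hammer, wax_tin, offcut, try_square, glue_brush from where it was at the start of the episode above 0.03 m).
It also fails if it takes over 64 s, if anything falls off the work surface, if the arm or the gripper's body presses on something with over 40 N, if the wrist force passes 120 N, or if a joint passes its speed limit or range.

## Working session

There is one attempt and no reset: what is moved stays moved. The work goes in short steps, Python scripts to look and compute and a tool call to move; the robot and the scene stay as the last step left them, time stands still between calls to the robot, and variables do not carry over. Pictures are saved under pics/ and viewed, at most 10 in all, crops included, and the job is handed in when it is done.

Besides the shell and the picture viewer there is one more tool, called as name(argument=value, ...) on one line, values as JSON. jog_arm: Moves the arm, as the interface text tells. Its arguments: {"type":"object","properties":{"travel":{"type":"array"},"dr":{"type":"array"},"claw":{"type":"array"},"newtons":{"type":"number"}},"required":["travel","dr","claw"]}

```bash
mkdir -p pics; python3 - <<'E'
from plant import r
import cv2,numpy as np
print(r.get_state())
for n in ("top","side"):
    c=r.capture(n); cv2.imwrite(f"pics/{n}0.png",c["pixels"][:,:,::-1]); np.savez(f"{n}.npz",**c)
    print(n,c["fx"],c["fy"],c["cx"],c["cy"],c["position"],c["attitude"],[k for k in c])
    for o in ("roller","holddown","fixture","rest","holddown_bore","fixture_post","fixture_v"):
        try:
            print(o,[(np.round(d["extent"]),round(d["conf"],2)) for d in r.boxes_of(o,n)] if o in("roller","holddown","fixture","rest") else "",[(np.round(d["at"],1),round(d["conf"],2)) for d in r.tip_of(o,n)])
        except Exception as e: print(o,e)
E
```

```text
{'time_s': 0.0, 'joints': array([ 8.81848212e+01,  2.05906641e+01,  6.34362525e-01, -2.26267877e-02,
       -7.01338336e+01, -1.65055383e+01]), 'qd': array([ 0.08683902,  0.02379083, -0.0383052 ,  0.05315538,  0.00308268,
       -0.16269158]), 'joint_torque': array([ 1.67765702e-04, -5.82711446e+01,  2.93071425e+01,  6.99704468e+00,
        7.23727353e-03, -1.47802734e-04]), 'tcp_pos': array([0.21204855, 0.64032248, 0.22562796]), 'eef_rot': array([ 1.79907535e+02, -5.21680470e-03, -1.83284187e+01]), 'contact_force': array([ 0.48930667, -0.34603488, -0.56182231]), 'moment': array([-0.01534561, -0.01810089, -0.0181483 ]), 'gripper_force': 0.0, 'gripper_width': 0.08743841743188592}
top 573.6995098028979 573.6995098028979 314.3732969932707 239.1167942871032 [ 0.45261921 -0.0337369   1.67758095] [  2.92225434   0.24844432 -91.35754653] ['pixels', 'range_z', 'fx', 'fy', 'cx', 'cy', 'position', 'attitude']
roller [(array([470., 293., 527., 327.]), 0.91), (array([402., 214., 430., 273.]), 0.79), (array([199., 187., 289., 270.]), 0.69), (array([385., 294., 441., 338.]), 0.59)] [(array([416.2,
[... 911 characters left out ...]
27.]), 0.78), (array([297.5, 366.2]), 0.78), (array([358.8, 446.3]), 0.77)]
holddown [(array([201., 222., 254., 254.]), 0.76), (array([299., 246., 350., 285.]), 0.71), (array([251., 138., 286., 168.]), 0.66)] [(array([233.5, 241.9]), 0.78), (array([323.6, 266.3]), 0.71)]
fixture [(array([258., 175., 343., 244.]), 0.63)] [(array([298.7, 211.6]), 0.76), (array([314. , 208.7]), 0.7)]
rest [(array([341., 330., 401., 349.]), 0.62), (array([298., 246., 350., 285.]), 0.34)] [(array([371.1, 336.1]), 0.82)]
holddown_bore  [(array([308.4, 274.5]), 0.89), (array([212.3, 247.9]), 0.57)]
fixture_post  [(array([284.7, 181.8]), 0.72)]
fixture_v  [(array([298.7, 211.6]), 0.76), (array([314. , 208.7]), 0.7)]
```

```bash
python3 - <<'E'
import cv2
a=cv2.imread("pics/top0.png"); cv2.imwrite("pics/topc.png",cv2.resize(a[150:390,150:550],None,fx=2,fy=2,interpolation=cv2.INTER_CUBIC))
E
```

```text
(no output)
```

View pics/topc.png

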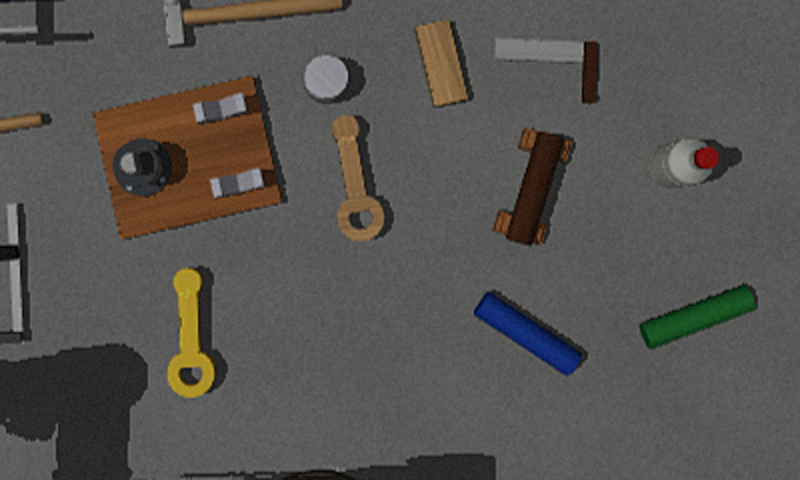

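View pics/side0.png

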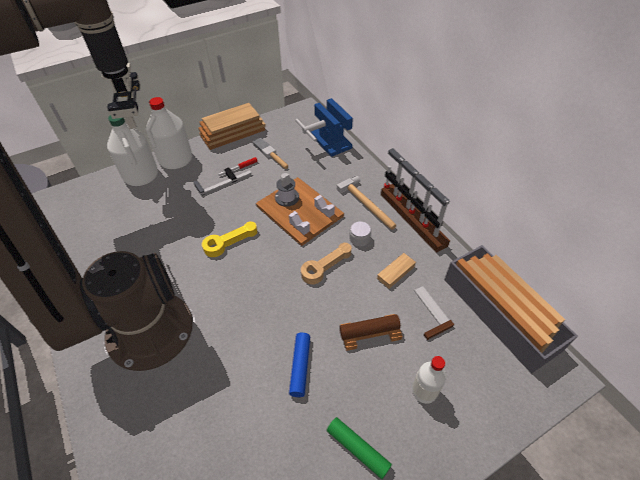

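The crop (offset 150,150, scale 2) shows these candidates at full-image pixels:
- **Roller:** brown at (417,243), blue at (414,316), green at (498,308). The brown one is wood and lies on the rest, so it is the one meant.
- **Hold-down:** plain wood at (327,240), yellow at (245,316). The plain wood one is meant.
- **Fixture:** at (243,229), with the post on its left and the V-blocks on its right.

```bash
cat > h.py <<'E'
import numpy as np,cv2
from scipy.spatial.transform import Rotation as R
def cloud(c):
    v,u=np.mgrid[:480,:640]; d=c["range_z"]
    p=np.stack([(u-c["cx"])/c["fx"]*d,-(v-c["cy"])/c["fy"]*d,-d],-1)
    return p@R.from_euler("xyz",c["attitude"],degrees=True).as_matrix().T+c["position"]
def rect(p):
    (x,y),(w,h),a=cv2.minAreaRect((p[:,:2]*1000).astype(np.float32)); return round(x,1),round(y,1),round(w,1),round(h,1),round(a,2)
E
python3 - <<'E'
from h import *
for n in("top","side"):
    c=np.load(n+".npz"); P=cloud(c); Z=P[...,2]
    def box(n_,b,lo,hi):
        m=np.zeros(Z.shape,bool); m[b[1]:b[3],b[0]:b[2]]=1; m&=(Z>lo)&(Z<hi)&(c["range_z"]>0)
        q=P[m]; print(n,n_,len(q),"mean",q.mean(0).round(4) if len(q) else"", rect(q) if len(q) else"", "z",np.percentile(q[:,2],[5,50,95]).round(4) if len(q) else ""); return q
    B=dict(top=dict(bench=(330,330,380,380),roller=(390,205,445,280),hd=(310,200,350,275),fx=(190,180,295,275)),
           side=dict(bench=(220,270,260,320),roller=(335,310,410,352),hd=(295,240,358,288),fx=(252,170,350,247)))[n]
    box("bench",B["bench"],-.05,.05)
    q=box("roller",B["roller"],.036,.075)
    e=q[:,:2]-q[:,:2].mean(0); w=np.linalg.svd(e,full_matrices=False)[2][0]; print("axis deg",np.degrees(np.arctan2(w[1],w[0])), np.ptp(e@w))
    box("hd",B["hd"],.018,.045)
    box("board",B["fx"],.01,.14); box("vb",B["fx"],.03,.065); box("collar",B["fx"],.072,.095); box("shaft",B["fx"],.105,.14)
E
```

```text
top bench 2488 mean [ 0.2009 -0.1369 -0.0006] (200.7, -137.1, 142.9, 143.9, 88.55) z [-0.0072 -0.0005  0.0057]
top roller 803 mean [ 0.5147 -0.3186  0.055 ] (516.0, -317.8, 53.0, 160.9, 72.55) z [0.0431 0.0557 0.064 ]
axis deg 161.12412875733918 0.16099944899873742
top hd 773 mean [ 0.5322 -0.0637  0.0295] (549.6, -63.6, 207.5, 65.7, 6.77) z [0.0227 0.0295 0.0359]
top board 5303 mean [0.5724 0.1762 0.0266] (582.2, 178.3, 299.7, 271.2, 87.63) z [0.0122 0.0189 0.0831]
top vb 528 mean [0.585  0.1218 0.0467] (574.1, 167.9, 159.7, 207.9, 4.17) z [0.0315 0.0481 0.0598]
top collar 315 mean [0.5595 0.239  0.0831] (560.6, 242.0, 62.6, 61.9, 89.08) z [0.0767 0.0832 0.0897]
top shaft 93 mean [0.5591 0.2425 0.1175] (559.3, 244.6, 31.1, 24.4, 16.8) z [0.1097 0.1178 0.1243]
side bench 1992 mean [ 0.2633 -0.0224 -0.0006] (262.1, -19.7, 183.2, 119.8, 64.3) z [-0.0043 -0.0006  0.0031]
side roller 887 mean [ 0.5107 -0.3264  0.0537] (513.8, -322.0, 40.6, 159.8, 71.3) z [0.0406 0.0555 0.0611]
axis deg 161.19633739507185 0.15984483528627264
side hd 702 mean [ 0.5281 -0.0661  0.028 ] (543.8, -61.6, 154.5, 183.0, 58.97) z [0.0202 0.0287 0.0327]
side board 3371 mean [0.5711 0.1639 0.0288] (578.6, 163.8, 317.1, 326.8, 54.7) z [0.0133 0.0192 0.0823]
side vb 562 mean [0.5738 0.1321 0.0449] (570.0, 151.1, 298.4, 314.8, 57.0) z [0.0308 0.0449 0.0588]
side collar 177 mean [0.5564 0.2331 0.0827] (557.8, 236.5, 65.7, 61.8, 68.55) z [0.0759 0.0822 0.0919]
side shaft 63 mean [0.5578 0.2401 0.1151] (558.2, 242.3, 33.1, 23.7, 10.63) z [0.106  0.1155 0.1213]
```

```bash
cat >> h.py <<'E'
def plan(s,target,yaw=None):
    """travel/dr shares from state s to a tool-down pose (also levels the tool)"""
    R0=R.from_euler("xyz",s["eef_rot"],degrees=True)
    if yaw is None: yaw=s["eef_rot"][2]
    d=(R.from_euler("xyz",[180,0,yaw],degrees=True)); rv=(R0.inv()*d).as_rotvec(degrees=True)
    t=R0.inv().apply(np.array(target)-s["tcp_pos"])
    print("travel",(t/.5).round(4).tolist(),"dr",(rv/360).round(5).tolist())
E
python3 - <<'E'
from plant import r
from h import *
s=r.get_state(); plan(s,[.212,.60,.34]); plan(s,[.50,.17,.34],12.6)
E
```

```text
travel [0.0252, 0.0775, -0.2269] dr [0.0, 1e-05, 0.0]
travel [0.8424, 0.7128, -0.2269] dr [0.0, 1e-05, -0.0859]
```

jog_arm(travel=[[0.025,0.0775,-0.227],[0.025,0.0775,-0.227],[0.84,0.713,-0.227],[0.84,0.713,-0.227],[0.84,0.713,-0.227],[0.84,0.713,-0.227],[0.84,0.713,-0.227],[0.84,0.713,-0.227],[0.84,0.713,-0.227],[0.84,0.713,-0.227]], dr=[[0,0,0],[0,0,0],[0,0,-0.086],[0,0,-0.086],[0,0,-0.086],[0,0,-0.086],[0,0,-0.086],[0,0,-0.086],[0,0,-0.086],[0,0,-0.086]], claw=[1,1,1,1,1,1,1,1,1,1])

```text
time_s: 2.45
tcp_pos: [0.4903, 0.1824, 0.3406]
eef_rot: [-180.0, -0.1, 12.7]
contact_force: [0.9, 0.5, 1.3]
gripper_width: 0.0874
gripper_force: 0.0
```

jog_arm(travel=[[0,0,0],[0,0,0],[0,0,0],[0,0,0],[0,0,0],[0,0,0],[0,0,0],[0,0,0],[0,0,0],[0,0,0]], dr=[[0,0,0],[0,0,0],[0,0,0],[0,0,0],[0,0,0],[0,0,0],[0,0,0],[0,0,0],[0,0,0],[0,0,0]], claw=[1,1,1,1,1,1,1,1,1,1])

```text
time_s: 3.7
tcp_pos: [0.4896, 0.1842, 0.3401]
eef_rot: [180.0, -0.0, 12.6]
contact_force: [-0.6, 0.4, 0.3]
gripper_width: 0.0874
gripper_force: 0.0
```

```bash
cat >> h.py <<'E'
def wcloud(c,s):
    """world points of every wrist pixel (equidistant fisheye, depth along axis)"""
    v,u=np.mgrid[:480,:640]; x=(u-c["cx"])/c["fx"]; y=(v-c["cy"])/c["fy"]; th=np.hypot(x,y); 
    k=np.where(th>1e-9,np.tan(np.minimum(th,1.45))/np.maximum(th,1e-9),1); d=c["range_z"]
    p=np.stack([x*k*d,-y*k*d,-d],-1); H=c["hand_eye"]; p=p@H[:3,:3].T+H[:3,3]
    return p@R.from_euler("xyz",s["eef_rot"],degrees=True).as_matrix().T+s["tcp_pos"]
def wshot(r,name):
    s=r.get_state(); c=r.capture("wrist"); cv2.imwrite(f"pics/{name}.png",c["pixels"][:,:,::-1]); np.savez(name,**c,tcp_pos=s["tcp_pos"],eef_rot=s["eef_rot"]); return c,s,wcloud(c,s)
E
python3 - <<'E'
from plant import r
from h import *
c,s,P=wshot(r,"w1"); print(c["hand_eye"].round(4),c["fx"],c["cx"],c["cy"],s["tcp_pos"],s["eef_rot"])
Z=P[...,2]; ok=c["range_z"]>0
print("bench/near",np.histogram(Z[ok],bins=[-1,-.02,-.005,.005,.013,.023,.05,.06,.078,.088,.105,.115,.125,.2,.4])) 
for lo,hi in((.013,.023),(.05,.06),(.078,.088),(.114,.126)):
    m=(ok&(Z>lo)&(Z<hi)&(np.hypot(P[...,0]-.574,P[...,1]-.18)<.2)).astype(np.uint8); n,L,st,ce=cv2.connectedComponentsWithStats(m)
    for i in range(1,n):
        if st[i,4]>60: q=P[L==i]; print(lo,st[i],q.mean(0).round(4),rect(q))
E
```

```text
[[ 2.000e-04  9.664e-01  2.572e-01  6.820e-02]
 [ 1.000e+00 -3.000e-04  2.000e-04  2.000e-04]
 [ 2.000e-04  2.572e-01 -9.664e-01 -1.583e-01]
 [ 0.000e+00  0.000e+00  0.000e+00  1.000e+00]] 371.64829954431775 325.991259688494 239.45758656025419 [0.48958394 0.18416519 0.34006938] [ 1.79998297e+02 -1.47282938e-04  1.26325531e+01]
bench/near (array([  2087,      0, 126451,   2964,  27628,  15670,   3454,   3003,
         4363,    614,    354,    754,    442,   4924]), array([-1.   , -0.02 , -0.005,  0.005,  0.013,  0.023,  0.05 ,  0.06 ,
        0.078,  0.088,  0.105,  0.115,  0.125,  0.2  ,  0.4  ]))
0.013 [381   0  28   5  65] [0.7684 0.1519 0.0166] (768.2, 153.7, 3.6, 35.8, 6.56)
0.013 [  253    62   185   147 19954] [0.5723 0.1777 0.0182] (572.5, 177.4, 191.3, 240.9, 11.86)
0.013 [301 251  28  10  61] [0.4084 0.1813 0.0182] (405.8, 181.6, 12.7, 36.9, 14.84)
0.05 [372  79  16  23 322] [0.6334 0.1517 0.0551] (633.6, 151.2, 26.6, 18.9, 11.76)
0.05 [414  82  18  22 327] [0.6447 0.0987 0.0551] (644.5, 99.5, 26.9, 20.1, 12.96)
0.05 [370 169  16  23 318] [0.5265 0.1296 0.0553] (526.5, 128.6, 26.4, 18.6, 10.82)
0.05 [411 171  19  22 345] [0.5374 0.0767 0.055 ] (537.2, 76.7, 27.1, 19.9, 10.88)
0.078 [ 261  105   58   56 1902] [0.5594 0.2389 0.0832] (558.9, 241.3, 62.0, 63.9, 12.15)
0.114 [272 117  23  30 551] [0.5582 0.2429 0.1192] (558.3, 244.5, 30.2, 22.9, 12.42)
```

View pics/w1.png

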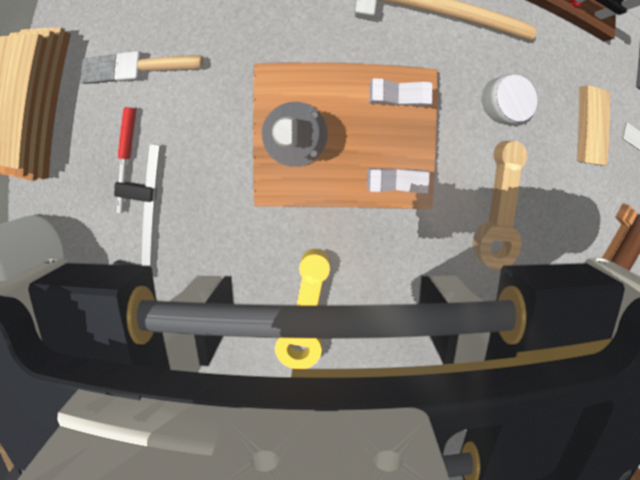

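The wrist view shows the board at (345,135), the post at (294,133), the V-blocks at (400,90) and (398,181), and the wooden hold-down at (503,200). Four measures agree, including the 191x241 mm board. Fixture yaw is 11.8°, V centre (0.5857, 0.1140), post (0.559, 0.2413). Next I move to view the hold-down and roller.

```bash
python3 - <<'E'
from plant import r
from h import *
plan(r.get_state(),[.44,-.21,.34],-19)
E
```

```text
travel [-0.2691, 0.7476, 0.0001] dr [0.0, -0.0, 0.08787]
```

jog_arm(travel=[[-0.269,0.748,0],[-0.269,0.748,0],[-0.269,0.748,0],[-0.269,0.748,0],[-0.269,0.748,0],[-0.269,0.748,0],[-0.269,0.748,0],[-0.269,0.748,0],[-0.269,0.748,0],[-0.269,0.748,0]], dr=[[0,0,0.088],[0,0,0.088],[0,0,0.088],[0,0,0.088],[0,0,0.088],[0,0,0.088],[0,0,0.088],[0,0,0.088],[0,0,0.088],[0,0,0.088]], claw=[1,1,1,1,1,1,1,1,1,1])

```text
time_s: 5.0
tcp_pos: [0.4404, -0.2093, 0.3401]
eef_rot: [-180.0, -0.0, -19.0]
contact_force: [-0.3, 0.7, 0.1]
gripper_width: 0.0873
gripper_force: 0.0
```

```bash
cat > m.py <<'E'
from plant import r
from h import *
c,s,P=wshot(r,"w2"); Z=P[...,2]; ok=c["range_z"]>0; print(s["tcp_pos"],s["eef_rot"],np.abs(s["qd"]).max())
def comp(name,lo,hi,xy,rad,mn=200):
    m=(ok&(Z>lo)&(Z<hi)&(np.hypot(P[...,0]-xy[0],P[...,1]-xy[1])<rad)).astype(np.uint8); n,L,st,ce=cv2.connectedComponentsWithStats(m); out=[]
    for i in range(1,n):
        if st[i,4]>mn: q=P[L==i]; print(name,st[i],q.mean(0).round(4),rect(q)); out.append(q)
    return out
def axis(q):
    e=q[:,:2]-q[:,:2].mean(0); w=np.linalg.svd(e,full_matrices=False)[2][0]; return np.degrees(np.arctan2(w[1],w[0]))
q=max(comp("roller",.045,.07,(.515,-.319),.12),key=len); print("axis",axis(q), "topz",np.percentile(q[:,2],98))
w=np.array([np.cos(np.radians(axis(q))),np.sin(np.radians(axis(q)))]); t=(q[:,:2]@w); nrm=q[:,:2]@[-w[1],w[0]]
# cylinder fit: z = a + sqrt(r^2-(n-n0)^2)
from scipy.optimize import least_squares
f=least_squares(lambda p:np.hypot(nrm-p[0],q[:,2]-p[1])-.02,[nrm.mean(),.04]); mid=(np.percentile(t,.5)+np.percentile(t,99.5))/2
print("roller centre",w*mid+np.array([-w[1],w[0]])*f.x[0],"zaxis",f.x[1],"len",np.ptp(t))
q=max(comp("hd",.022,.036,(.54,-.064),.12),key=len); print("hd axis",axis(q))
# hub: fit outer circle 34mm & hole: raster at 0.5mm
x0=q[:,:2].min(0)-.01; g=np.zeros((500,500),np.uint8); ij=((q[:,:2]-x0)/.0005).astype(int); g[ij[:,1].clip(0,499),ij[:,0].clip(0,499)]=255
g=cv2.morphologyEx(g,cv2.MORPH_CLOSE,cv2.getStructuringElement(2,(9,9))); cs,h=cv2.findContours(g,cv2.RETR_CCOMP,cv2.CHAIN_APPROX_NONE)
for k,cc in enumerate(cs):
    if cv2.contourArea(cc)*.25>150:
        (a,b),rr=cv2.minEnclosingCircle(cc); mm=cv2.moments(cc); print("contour hole" if h[0][k][3]>=0 else "outer","area mm2",cv2.contourArea(cc)*.25,"cent",x0+np.array([mm["m10"],mm["m01"]])/mm["m00"]*.0005,"circ",x0+np.array([a,b])*.0005,rr*.0005,"rect",cv2.minAreaRect(cc)[1:], x0+np.array(cv2.minAreaRect(cc)[0])*.0005)
E
python3 m.py
```

```text
[ 0.44035971 -0.20932861  0.34014356] [-1.79991111e+02 -1.19225939e-02 -1.89690347e+01] 0.13324313932315435
roller [ 377   48   33  132 3975] [ 0.5135 -0.3195  0.0562] (513.7, -321.6, 38.8, 160.3, 71.02)
axis 161.2159997216591 topz 0.0609700817527527
roller centre [ 0.51362474 -0.32180459] zaxis 0.03983666297399645 len 0.1604362330390693
hd [ 159  105   86  125 3537] [ 0.5281 -0.0666  0.0299] (536.1, -69.1, 183.3, 68.0, 3.62)
hd axis -171.45348798827732
outer area mm2 6772.875 cent [ 0.52295395 -0.0665717 ] circ [ 0.53578617 -0.06649531] 0.09210665130615235 rect ((365.9825744628906, 136.75762939453125), 2.6733474731445312) [ 0.53585586 -0.07034224]
contour hole area mm2 824.375 cent [ 0.47548537 -0.07335961] circ [ 0.47728617 -0.07295421] 0.01829285430908203 rect ((57.699913024902344, 72.97341918945312), 8.130102157592773) [ 0.47412617 -0.0733753 ]
```

```bash
python3 - <<'E'
from plant import r
from h import *
s=r.get_state(); plan(s,[.5136,-.3218,.12],-18.8); plan(s,[.5136,-.3218,.0215],-18.8)
E
```

```text
travel [0.2115, 0.1653, 0.4404] dr [-3e-05, -4e-05, -0.00044]
travel [0.2114, 0.1653, 0.6374] dr [-3e-05, -4e-05, -0.00044]
```

jog_arm(travel=[[0.211,0.165,0.2],[0.211,0.165,0.44],[0.211,0.165,0.44],[0.211,0.165,0.44],[0.211,0.165,0.44],[0.211,0.165,0.54],[0.211,0.165,0.6],[0.211,0.165,0.637],[0.211,0.165,0.637],[0.211,0.165,0.637]], dr=[[0,0,0],[0,0,0],[0,0,0],[0,0,0],[0,0,0],[0,0,0],[0,0,0],[0,0,0],[0,0,0],[0,0,0]], claw=[1,1,1,1,1,1,1,1,1,1])

```text
time_s: 6.3
tcp_pos: [0.5143, -0.3225, 0.0234]
eef_rot: [180.0, -0.1, -19.0]
contact_force: [-0.1, 0.3, 0.3]
gripper_width: 0.0876
gripper_force: 0.0
```

jog_arm(travel=[[0,0,0],[0,0,0],[0,0,0],[0,0,0],[0,0,0],[0,0,0],[0,0,0],[0,0,-0.05],[0,0,-0.15],[0,0,-0.2]], dr=[[0,0,0],[0,0,0],[0,0,0],[0,0,0],[0,0,0],[0,0,0],[0,0,0],[0,0,0],[0,0,0],[0,0,0]], claw=[0.3,0.3,0.3,0.3,0.3,0.3,0.3,0.3,0.3,0.3], newtons=20)

```text
time_s: 7.55
tcp_pos: [0.5136, -0.3232, 0.1239]
eef_rot: [180.0, -0.1, -19.0]
contact_force: [0.6, 0.2, -1.7]
gripper_width: 0.0392
gripper_force: 20.0
```

```bash
python3 - <<'E'
from plant import r
from h import *
s=r.get_state(); print(s["tcp_pos"],s["eef_rot"],s["gripper_width"],s["gripper_force"],s["contact_force"])
plan(s,[.5857,.1140,.17],11.8)
E
```

```text
[ 0.51360767 -0.32322912  0.12394727] [ 1.79966334e+02 -1.37424825e-01 -1.90309743e+01] 0.039249409483763376 19.997422993183136 [ 0.58292866  0.1875728  -1.70612176]
travel [-0.1486, -0.8736, -0.093] dr [0.00019, -0.00035, -0.08564]
```

jog_arm(travel=[[0,0,-0.093],[-0.149,-0.874,-0.093],[-0.149,-0.874,-0.093],[-0.149,-0.874,-0.093],[-0.149,-0.874,-0.093],[-0.149,-0.874,-0.093],[-0.149,-0.874,-0.093],[-0.149,-0.874,-0.093],[-0.149,-0.874,-0.093],[-0.149,-0.874,-0.093]], dr=[[0,0,0],[0,0,-0.0855],[0,0,-0.0855],[0,0,-0.0855],[0,0,-0.0855],[0,0,-0.0855],[0,0,-0.0855],[0,0,-0.0855],[0,0,-0.0855],[0,0,-0.0855]], claw=[0.3,0.3,0.3,0.3,0.3,0.3,0.3,0.3,0.3,0.3])

```text
time_s: 8.8
tcp_pos: [0.5847, 0.115, 0.1675]
eef_rot: [180.0, 0.1, 11.8]
contact_force: [-0.1, 0.5, -2.0]
gripper_width: 0.0395
gripper_force: 20.0
```

```bash
python3 - <<'E'
from plant import r
from h import *
c,s,P=wshot(r,"w3"); print(s["tcp_pos"],s["eef_rot"],s["gripper_width"],s["gripper_force"],s["contact_force"])
plan(s,[.5857,.1140,.041],11.8)
Z=P[...,2]; ok=c["range_z"]>0
m=(ok&(Z>.155)&(Z<.22)&(np.hypot(P[...,0]-.586,P[...,1]-.114)<.1)); q=P[m]; print(len(q),q.mean(0),rect(q) if len(q)>5 else "",np.percentile(q[:,2],98))
E
```

```text
[0.58467291 0.11499411 0.16745579] [1.79968390e+02 7.56776578e-02 1.18043099e+01] 0.039463518473759486 19.996735453605652 [-0.13586302  0.53985462 -2.01779961]
travel [0.0019, 0.0022, 0.2529] dr [9e-05, 0.00021, 1e-05]
26282 [0.62002952 0.1223598  0.20168691] (612.1, 120.4, 105.2, 71.2, 11.41) 0.21380949915416397
```

View pics/w3.png

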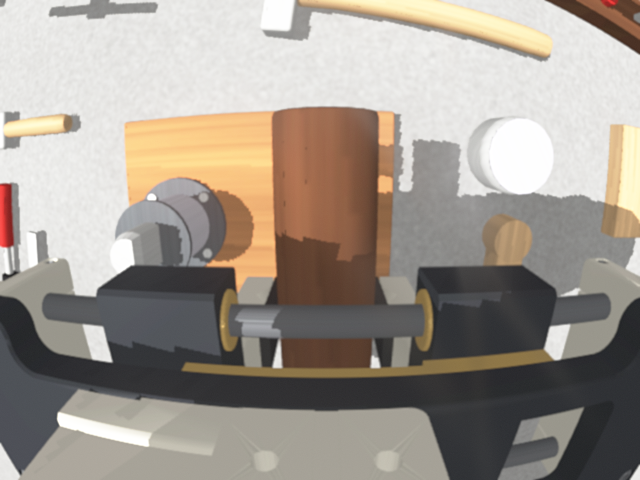

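The roller is held straight, centred at column 325 and running along the groove. I'll lower it and release.

jog_arm(travel=[[0.002,0.002,0.1],[0.002,0.002,0.18],[0.002,0.002,0.22],[0.002,0.002,0.235],[0.002,0.002,0.244],[0.002,0.002,0.248],[0.002,0.002,0.248],[0.002,0.002,0.248],[0.002,0.002,0.248],[0.002,0.002,0.248]], dr=[[0,0,0],[0,0,0],[0,0,0],[0,0,0],[0,0,0],[0,0,0],[0,0,0],[0,0,0],[0,0,0],[0,0,0]], claw=[0.3,0.3,0.3,0.3,0.3,0.3,0.3,0.3,0.3,0.3])

```text
time_s: 10.1
tcp_pos: [0.5863, 0.1141, 0.0442]
eef_rot: [-180.0, -0.0, 11.7]
contact_force: [0.1, 0.1, -1.3]
gripper_width: 0.0397
gripper_force: 20.0
```

jog_arm(travel=[[0,0,0],[0,0,0],[0,0,0],[0,0,0],[0,0,0],[0,0,0],[0,0,0],[0,0,-0.1],[0,0,-0.2],[0,0,-0.3]], dr=[[0,0,0],[0,0,0],[0,0,0],[0,0,0],[0,0,0],[0,0,0],[0,0,0],[0,0,0],[0,0,0],[0,0,0]], claw=[0.75,0.75,0.75,0.75,0.75,0.75,0.75,0.75,0.75,0.75])

```text
time_s: 11.35
tcp_pos: [0.5861, 0.1139, 0.1957]
eef_rot: [180.0, 0.0, 11.7]
contact_force: [-0.1, -0.2, -0.7]
gripper_width: 0.0655
gripper_force: 0.0
```

```bash
python3 - <<'E'
from plant import r
from h import *
s=r.get_state();print(s["tcp_pos"],s["eef_rot"],s["gripper_width"])
plan(s,[.46,-.03,.26],8.3)
E
```

```text
[0.58607139 0.11393102 0.19565964] [1.79996930e+02 6.03238271e-03 1.17361403e+01] 0.06550767221765388
travel [-0.3054, 0.2306, -0.1286] dr [1e-05, 2e-05, 0.00954]
```

jog_arm(travel=[[-0.305,0.23,-0.129],[-0.305,0.23,-0.129],[-0.305,0.23,-0.129],[-0.305,0.23,-0.129],[-0.305,0.23,-0.129],[-0.305,0.23,-0.129],[-0.305,0.23,-0.129],[-0.305,0.23,-0.129],[-0.305,0.23,-0.129],[-0.305,0.23,-0.129]], dr=[[0,0,0.0095],[0,0,0.0095],[0,0,0.0095],[0,0,0.0095],[0,0,0.0095],[0,0,0.0095],[0,0,0.0095],[0,0,0.0095],[0,0,0.0095],[0,0,0.0095]], claw=[1,1,1,1,1,1,1,1,1,1])

```text
time_s: 12.6
tcp_pos: [0.4604, -0.0294, 0.2584]
eef_rot: [180.0, 0.0, 8.3]
contact_force: [-0.7, -0.1, 0.2]
gripper_width: 0.0875
gripper_force: 0.0
```

```bash
sed -e 's/"w2"/"w4"/' -e 's/"roller",.045,.07,(.515,-.319)/"roller",.065,.09,(.586,.114)/' -e 's/nrm.mean(),.04/nrm.mean(),.06/' -e 's/"hd",.022,.036,(.54,-.064)/"hd",.023,.036,(.535,-.066)/' m.py > m4.py; cat >> m4.py <<'E'
# arm edges: slice points 40..110 mm from the bore
h=np.array([.4765,-.0732])
for _ in range(3):
    a=np.radians(axis(q)) if _==0 else a; w=np.array([np.cos(a),np.sin(a)]); w=w*np.sign(w[0]); n=np.array([-w[1],w[0]]); t=(q[:,:2]-h)@w; d=(q[:,:2]-h)@n
    ts=np.arange(.042,.108,.004); mid=np.array([(d[abs(t-x)<.003].min()+d[abs(t-x)<.003].max())/2 for x in ts]); wd=np.array([np.ptp(d[abs(t-x)<.003]) for x in ts])
    k=np.polyfit(ts,mid,1); a=np.arctan2(w[1],w[0])+np.arctan(k[0]); print("arm yaw",np.degrees(a),"offset at bore",k[1],"width",wd.mean())
# hub far end and tip along axis
print("t range (expect -34..150)",np.percentile(t,[.2,99.8])*1000,"hub d range",np.percentile(d[abs(t)<.006],[0,100]))
E
python3 m4.py
```

```text
[ 0.46042292 -0.02942988  0.2583991 ] [1.79997619e+02 1.96559456e-02 8.32666438e+00] 0.2907569141120427
roller [ 179    0   44  152 5534] [0.5802 0.1087 0.0763] (584.8, 113.1, 157.2, 39.3, 12.04)
roller [ 88  63  24  54 914] [0.5619 0.2197 0.0806] (563.4, 220.1, 57.0, 22.8, 12.43)
axis -167.95580378914988 topz 0.08105979031445561
roller centre [0.58221558 0.1129491 ] zaxis 0.06012261655636957 len 0.15716144144760136
hd [ 337   56   64  173 5680] [ 0.5295 -0.0645  0.03  ] (535.6, -63.1, 183.5, 67.3, 9.46)
hd axis -171.4817083753026
outer area mm2 6798.625 cent [ 0.522887  -0.0659314] circ [ 0.535731   -0.06579238] 0.0919803237915039 rect ((366.2478332519531, 135.37757873535156), 2.3416457176208496) [ 0.53560537 -0.07084446]
contour hole area mm2 782.875 cent [ 0.47553982 -0.07266183] circ [ 0.47757665 -0.07227872] 0.017897325515747072 rect ((54.71002960205078, 70.37545013427734), 9.7824068069458) [ 0.47430557 -0.07275649]
arm yaw 8.454177838002929 offset at bore 0.0008054816210122464 width 0.027566470708105643
arm yaw 8.454230621445065 offset at bore 0.0008050505392833736 width 0.02756628789177748
arm yaw 8.454230577956613 offset at bore 0.0008050508945979739 width 0.02756628805648302
t range (expect -34..150) [-31.42878727 150.33652035] hub d range [-0.03344441  0.03387947]
```

View pics/w4.png

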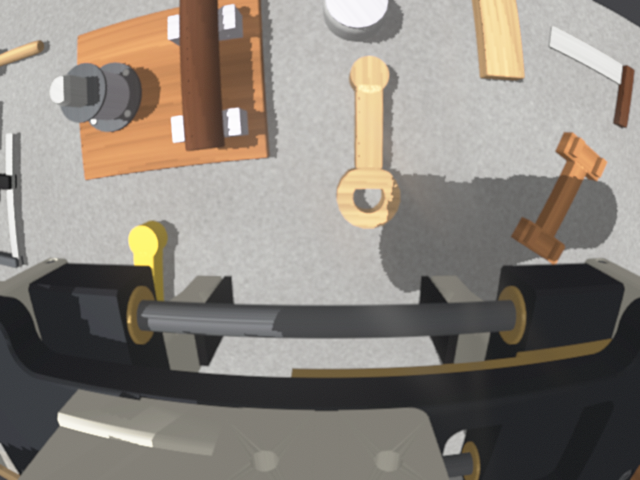

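The roller is cradled at (200,75), with its axis 60.1 mm high at 12.0°. The hold-down lies at (368,140) with its bore at (369,198), yaw 8.45°. Next I grip it.

```bash
python3 - <<'E'
from plant import r
from h import *
s=r.get_state();plan(s,[.5346,-.0642,.1],8.45);plan(s,[.5346,-.0642,.005],8.45)
E
```

```text
travel [0.1369, 0.0901, 0.3169] dr [1e-05, 3e-05, -0.00036]
travel [0.1369, 0.0901, 0.5069] dr [1e-05, 3e-05, -0.00036]
```

jog_arm(travel=[[0.137,0.09,0.1],[0.137,0.09,0.3],[0.137,0.09,0.317],[0.137,0.09,0.36],[0.137,0.09,0.42],[0.137,0.09,0.46],[0.137,0.09,0.48],[0.137,0.09,0.497],[0.137,0.09,0.504],[0.137,0.09,0.504]], dr=[[0,0,-0.0004],[0,0,-0.0004],[0,0,-0.0004],[0,0,-0.0004],[0,0,-0.0004],[0,0,-0.0004],[0,0,-0.0004],[0,0,-0.0004],[0,0,-0.0004],[0,0,-0.0004]], claw=[1,1,1,1,1,1,1,1,1,1])

```text
time_s: 13.9
tcp_pos: [0.5349, -0.0641, 0.0069]
eef_rot: [180.0, -0.0, 8.5]
contact_force: [-0.4, -0.3, 0.0]
gripper_width: 0.0876
gripper_force: 0.0
```

jog_arm(travel=[[0,0,0],[0,0,0],[0,0,0],[0,0,0],[0,0,0],[0,0,0],[0,0,0],[0,0,0],[0,0,0],[0,0,0]], dr=[[0,0,0],[0,0,0],[0,0,0],[0,0,0],[0,0,0],[0,0,0],[0,0,0],[0,0,0],[0,0,0],[0,0,0]], claw=[0.2,0.2,0.2,0.2,0.2,0.2,0.2,0.2,0.2,0.2], newtons=25)

```text
time_s: 15.15
tcp_pos: [0.5347, -0.0642, 0.0066]
eef_rot: [-180.0, -0.0, 8.5]
contact_force: [-0.3, 0.1, -0.6]
gripper_width: 0.028
gripper_force: 25.0
```

```bash
python3 - <<'E'
from plant import r
from h import *
s=r.get_state();print(s["tcp_pos"],s["eef_rot"],s["gripper_width"],s["gripper_force"],s["contact_force"])
plan(s,[.5346,-.0642,.20],8.45); plan(s,[.5709,.1845,.20],-78.2)
E
```

```text
[ 0.53465423 -0.06415991  0.00655709] [-1.79999015e+02 -1.85812572e-03  8.46084729e+00] 0.02802573569308403 24.998848736286163 [-0.31760881  0.05225483 -0.62115239]
travel [-0.0001, 0.0001, -0.3869] dr [-0.0, -1e-05, 3e-05]
travel [0.1449, -0.4812, -0.3869] dr [-1e-05, -0.0, 0.24072]
```

jog_arm(travel=[[0,0,-0.1],[0,0,-0.2],[0,0,-0.3],[0,0,-0.387],[0.03,-0.1,-0.387],[0.06,-0.2,-0.387],[0.09,-0.3,-0.387],[0.12,-0.4,-0.387],[0.145,-0.481,-0.387],[0.145,-0.481,-0.387]], dr=[[0,0,0],[0,0,0.02],[0,0,0.05],[0,0,0.08],[0,0,0.11],[0,0,0.14],[0,0,0.165],[0,0,0.19],[0,0,0.215],[0,0,0.2407]], claw=[0.2,0.2,0.2,0.2,0.2,0.2,0.2,0.2,0.2,0.2])

```text
time_s: 16.4
tcp_pos: [0.5708, 0.1872, 0.199]
eef_rot: [179.9, -0.0, -78.3]
contact_force: [-0.4, -0.8, -1.9]
gripper_width: 0.0276
gripper_force: 25.0
```

```bash
python3 - <<'E'
from plant import r
from h import *
c,s,P=wshot(r,"w5"); t=r.capture("top"); d=r.capture("side"); np.savez("top5",**t);np.savez("side5",**d)
print(s["tcp_pos"],s["eef_rot"],s["gripper_width"],s["contact_force"],np.abs(s["qd"]).max())
zt=s["tcp_pos"][2]+.0234
def ana(n,P,ok):
    q=P[ok&(abs(P[...,2]-zt)<.012)&(np.hypot(P[...,0]-.565,P[...,1]-.2)<.16)]
    a=np.radians(s["eef_rot"][2]); w=np.array([np.cos(a),np.sin(a)]); v=np.array([-w[1],w[0]]); o=s["tcp_pos"][:2]-.058*w
    tt=(q[:,:2]-o)@w*1000; dd=(q[:,:2]-o)@v*1000; k=abs(dd)<45; q,tt,dd=q[k],tt[k],dd[k]
    print(n,len(q),"t rel expected bore",np.percentile(tt,[.3,99.7]).round(1),"z",np.percentile(q[:,2],[5,50,95]).round(4))
    for x in (-20,-10,0,10,20,40,100,108,125,130,140):
        g=dd[abs(tt-x)<3]
        if len(g)>4: print("  t",x,len(g),np.percentile(g,[1,99]).round(1),g.mean().round(1), "z",np.median(q[abs(tt-x)<3,2]).round(4))
ana("wrist",P,c["range_z"]>0); ana("top",cloud(t),t["range_z"]>0); ana("side",cloud(d),d["range_z"]>0)
Ps=cloud(t)
cv2.imwrite("pics/top5.png",cv2.resize(t["pixels"][160:300,170:350,::-1],None,fx=4,fy=4,interpolation=cv2.INTER_CUBIC))
E
```

```text
[0.57081344 0.18715873 0.19902951] [ 1.79932611e+02 -3.92965626e-03 -7.83316147e+01] 0.027590001937235306 [-0.38136803 -0.82945768 -1.91299922] 72.40352740866109
wrist 22126 t rel expected bore [ 31.4 151.1] z [0.221  0.2226 0.2238]
  t 40 759 [-14.4  12.9] -0.8 z 0.2225
  t 100 1184 [-14.6  12.7] -0.9 z 0.2226
  t 108 1196 [-14.5  12.5] -0.9 z 0.2226
  t 125 1717 [-19.2  17.3] -0.9 z 0.2227
  t 130 1817 [-20.2  18.4] -0.9 z 0.2227
  t 140 1664 [-19.1  17.2] -0.9 z 0.2227
top 373 t rel expected bore [-15.9 151.8] z [0.2163 0.2221 0.2273]
  t -10 12 [-31.8 -21.1] -26.1 z 0.2221
  t 0 11 [-33.3 -22.4] -28.6 z 0.2227
  t 100 28 [-14.8  11.8] -2.7 z 0.2227
  t 108 27 [-14.6  12.1] -1.3 z 0.2217
  t 125 31 [-18.8  15.8] -1.2 z 0.2218
  t 130 36 [-19.9  16.9] -1.9 z 0.2234
  t 140 36 [-18.9  17.6] -1.7 z 0.2219
side 365 t rel expected bore [ 30.2 153.5] z [0.2132 0.2213 0.2296]
  t 100 16 [-15.9  11.3] -4.9 z 0.2218
  t 108 18 [-16.   11.5] -4.2 z 0.2215
  t 125 20 [-17.9  16.1] -2.2 z 0.2222
  t 130 25 [-19.8  18.4] -5.4 z 0.2212
  t 140 24 [-21.   16.1] -5.6 z 0.2211
```

View pics/w5.png

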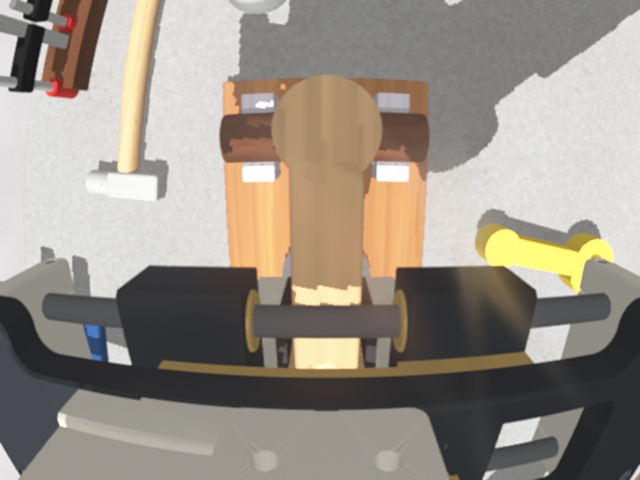

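```bash
python3 - <<'E'
from plant import r
from h import *
r.capture("wrist");r.capture("wrist")
c,s,P=wshot(r,"w6"); ok=c["range_z"]>0
print(s["tcp_pos"],s["eef_rot"],np.abs(s["qd"]).max())
a=np.radians(s["eef_rot"][2]); w=np.array([np.cos(a),np.sin(a)]); v=np.array([-w[1],w[0]]); o=s["tcp_pos"][:2]-.058*w
q=P[ok&(abs(P[...,2]-.2225)<.008)]; tt=(q[:,:2]-o)@w*1000; dd=(q[:,:2]-o)@v*1000
ts=np.arange(40,110,6); lo=[np.percentile(dd[abs(tt-x)<3],1) for x in ts]; hi=[np.percentile(dd[abs(tt-x)<3],99) for x in ts]
print("mid fit",np.polyfit(ts,(np.array(lo)+hi)/2,1),"tip",tt[abs(dd)<5].max(), "z",np.median(q[:,2]), "tilt",np.polyfit(tt,q[:,2]*1000,1))
k=tt>118; print("tip round circle",cv2.minEnclosingCircle(np.stack([tt[k],dd[k]],1).astype(np.float32)), "(expect 130,0,20)")
def comp(lo,hi,mn=60):
    m=(ok&(P[...,2]>lo)&(P[...,2]<hi)&(np.hypot(P[...,0]-.574,P[...,1]-.15)<.17)).astype(np.uint8); n,L,st,ce=cv2.connectedComponentsWithStats(m)
    for i in range(1,n):
        if st[i,4]>mn: g=P[L==i]; print(lo,st[i],g.mean(0).round(4),rect(g))
comp(.05,.0595); comp(.062,.09); comp(.013,.023)
E
```

```text
[0.57070879 0.18388011 0.19984521] [ 1.79968226e+02 -7.56472732e-03 -7.80195170e+01] 0.5753980498337843Traceback (most recent call last):
  File "<stdin>", line 8, in <module>
    return _quantile_unchecked(
        a, q, axis, out, overwrite_input, method, keepdims, weights)
    return _ureduce(a,
                    func=_quantile_ureduce_func,
    ...<5 lines>...
                    overwrite_input=overwrite_input,
                    method=method)
    r = func(a, **kwargs)
    result = _quantile(arr,
                       quantiles=q,
    ...<2 lines>...
                       out=out,
                       weights=wgt)
    slices_having_nans = np.isnan(arr[-1, ...])
                                  ~~~^^^^^^^^^
IndexError: index -1 is out of bounds for axis 0 with size 0
```

```bash
python3 - <<'E'
from h import *
c=np.load("w6.npz"); s=c; P=wcloud(c,s); ok=c["range_z"]>0
a=np.radians(s["eef_rot"][2]); w=np.array([np.cos(a),np.sin(a)]); v=np.array([-w[1],w[0]]); o=s["tcp_pos"][:2]-.058*w
q=P[ok&(abs(P[...,2]-.2225)<.008)]; tt=(q[:,:2]-o)@w*1000; dd=(q[:,:2]-o)@v*1000
k=abs(dd)<30; q,tt,dd=q[k],tt[k],dd[k]
ts=[x for x in np.arange(40,110,6) if (abs(tt-x)<3).sum()>300]; lo=[np.percentile(dd[abs(tt-x)<3],1) for x in ts]; hi=[np.percentile(dd[abs(tt-x)<3],99) for x in ts]
print("mid fit",np.polyfit(ts,(np.array(lo)+hi)/2,1),"tip",tt[abs(dd)<5].max(), "z",np.median(q[:,2]), "tilt",np.polyfit(tt,q[:,2]*1000,1))
k=tt>118; print("tip round circle",cv2.minEnclosingCircle(np.stack([tt[k],dd[k]],1).astype(np.float32)), "(expect 130,0,20)")
def comp(lo,hi,mn=60):
    m=(ok&(P[...,2]>lo)&(P[...,2]<hi)&(np.hypot(P[...,0]-.574,P[...,1]-.15)<.17)).astype(np.uint8); n,L,st,ce=cv2.connectedComponentsWithStats(m)
    for i in range(1,n):
        if st[i,4]>mn: g=P[L==i]; print(lo,st[i],g.mean(0).round(4),rect(g))
comp(.05,.0595); comp(.062,.09); comp(.013,.023)
E
```

```text
mid fit [-0.00318429 -0.64152836] tip 152.12920550507863 z 0.2234301666601133 tilt [4.87678346e-03 2.22841494e+02]
tip round circle ((132.4872589111328, -1.0033221244812012), 20.18415069580078) (expect 130,0,20)
0.05 [241  97  33  20 620] [0.6449 0.0973 0.0556] (645.3, 97.2, 26.6, 15.8, 10.76)
0.05 [376  97  34  20 569] [0.5375 0.0747 0.0558] (537.6, 74.7, 27.3, 15.5, 10.86)
0.05 [242 165  33  20 621] [0.6334 0.1522 0.0557] (633.8, 152.5, 27.0, 15.8, 10.7)
0.05 [375 166  33  19 603] [0.5265 0.1301 0.0558] (526.3, 130.1, 26.7, 15.0, 12.42)
0.062 [ 219  116   65   50 2577] [0.6431 0.1264 0.0764] (641.5, 125.5, 47.9, 38.6, 12.28)
0.062 [ 369  116   60   51 2371] [0.5275 0.1024 0.0762] (529.7, 102.0, 43.6, 39.9, 11.63)
0.013 [ 223   82   76   37 1341] [0.6615 0.085  0.0181] (652.0, 87.6, 70.2, 32.8, 11.72)
0.013 [ 354   82   74   42 1332] [0.5263 0.0569 0.0181] (533.8, 65.4, 68.8, 36.6, 12.02)
0.013 [ 362  159   65  121 5628] [0.5058 0.1756 0.0182] (506.3, 173.2, 59.6, 118.5, 11.71)
0.013 [ 224  164   67  116 5891] [0.6324 0.2017 0.0182] (632.4, 202.3, 62.2, 113.4, 11.97)
0.013 [157 176   6  25 100] [0.7364 0.1866 0.0179] (736.5, 187.7, 4.9, 24.2, 13.72)
0.013 [477 232  16  26 123] [0.41   0.1752 0.018 ] (409.6, 176.0, 26.5, 6.2, 80.96)
```

Held: arm yaw is −78.2° and level. The tip suggests the bore is about 1.4 mm nearer the TCP than nominal, so I compensate and go to just above the post top.

```bash
python3 - <<'E'
from plant import r
from h import *
s=r.get_state();print(s["tcp_pos"]);plan(s,[.5712,.1859,.132],-78.1)
E
```

```text
[0.57081151 0.18377552 0.19997782]
travel [-0.004, -0.0017, 0.136] dr [4e-05, -0.0, 9e-05]
```

jog_arm(travel=[[-0.004,-0.0017,0.05],[-0.004,-0.0017,0.1],[-0.004,-0.0017,0.126],[-0.004,-0.0017,0.136],[-0.004,-0.0017,0.136],[-0.004,-0.0017,0.136],[-0.004,-0.0017,0.136],[-0.004,-0.0017,0.136],[-0.004,-0.0017,0.136],[-0.004,-0.0017,0.136]], dr=[[0,0,0],[0,0,0],[0,0,0],[0,0,0],[0,0,0],[0,0,0],[0,0,0],[0,0,0],[0,0,0],[0,0,0]], claw=[0.2,0.2,0.2,0.2,0.2,0.2,0.2,0.2,0.2,0.2])

```text
time_s: 17.95
tcp_pos: [0.5714, 0.1865, 0.1321]
eef_rot: [180.0, -0.0, -78.2]
contact_force: [0.3, 0.0, -1.2]
gripper_width: 0.0278
gripper_force: 25.0
```

```bash
python3 - <<'E'
from plant import r
from h import *
s=r.get_state();t=r.capture("top"); d=r.capture("side")
print(s["tcp_pos"],s["eef_rot"],s["contact_force"])
for n,c,b in(("t",t,(170,190,270,260)),("s",d,(240,140,340,220))):
    cv2.imwrite(f"pics/{n}7.png",cv2.resize(c["pixels"][b[1]:b[3],b[0]:b[2],::-1],None,fx=5,fy=5,interpolation=cv2.INTER_CUBIC))
a=cv2.imread("pics/t7.png");b=cv2.imread("pics/s7.png"); h=max(a.shape[0],b.shape[0]); o=np.zeros((a.shape[0]+b.shape[0],500,3),np.uint8); o[:a.shape[0]]=a;o[a.shape[0]:]=b; o=cv2.resize(o,None,fx=.79,fy=.79); cv2.imwrite("pics/x7.png",o)
for n,c in(("top",t),("side",d)):
    P=cloud(c); z=P[...,2]; zt=s["tcp_pos"][2]+.0235
    a_=np.radians(-78.2); w=np.array([np.cos(a_),np.sin(a_)]); v=np.array([-w[1],w[0]]); post=np.array([.559,.2412])
    q=P[(c["range_z"]>0)&(abs(z-zt)<.01)&(np.hypot(P[...,0]-.565,P[...,1]-.2)<.16)]; tt=(q[:,:2]-post)@w*1000; dd=(q[:,:2]-post)@v*1000
    k=abs(dd)<40; tt,dd=tt[k],dd[k]; k=tt>118; print(n,"tip circ rel post (130,0,20)",cv2.minEnclosingCircle(np.stack([tt[k],dd[k]],1).astype(np.float32)),"hub t,d min/max",tt[tt<30].min() if (tt<30).any() else "",dd[tt<30].min() if (tt<30).any() else "",dd[tt<30].max() if (tt<30).any() else "")
E
```

```text
[0.57138143 0.18649654 0.13208473] [ 1.79999841e+02 -6.94548071e-04 -7.81871539e+01] [ 0.31790063  0.0076029  -1.19878503]
top tip circ rel post (130,0,20) ((130.25636291503906, 1.087040662765503), 20.257919311523438) hub t,d min/max -18.343128552737465 -32.78351679965346 -20.432986842412586
side tip circ rel post (130,0,20) ((130.64193725585938, 0.8800498843193054), 21.026527404785156) hub t,d min/max -5.602814650492308 28.629095641146918 28.629095641146918
```

View pics/x7.png

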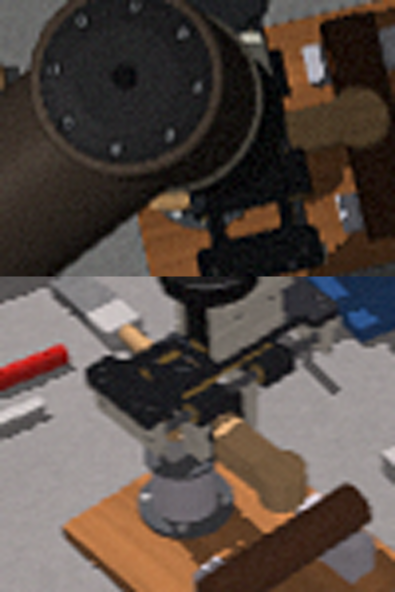

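The side view at (175,440) shows the hub over the post. The tip measures 130.3 mm from the post axis (expected 130). Lowering gently.

jog_arm(travel=[[0,0,0.004],[0,0,0.008],[0,0,0.012],[0,0,0.016],[0,0,0.02],[0,0,0.024],[0,0,0.027],[0,0,0.03],[0,0,0.03],[0,0,0.03]], dr=[[0,0,0],[0,0,0],[0,0,0],[0,0,0],[0,0,0],[0,0,0],[0,0,0],[0,0,0],[0,0,0],[0,0,0]], claw=[0.2,0.2,0.2,0.2,0.2,0.2,0.2,0.2,0.2,0.2])

```text
time_s: 19.3
tcp_pos: [0.5715, 0.1865, 0.1171]
eef_rot: [-180.0, 0.0, -78.2]
contact_force: [0.2, -0.4, -1.6]
gripper_width: 0.0281
gripper_force: 25.0
```

jog_arm(travel=[[0,0,0.004],[0,0,0.008],[0,0,0.012],[0,0,0.016],[0,0,0.02],[0,0,0.024],[0,0,0.028],[0,0,0.032],[0,0,0.034],[0,0,0.034]], dr=[[0,0,0],[0,0,0],[0,0,0],[0,0,0],[0,0,0],[0,0,0],[0,0,0],[0,0,0],[0,0,0],[0,0,0]], claw=[0.2,0.2,0.2,0.2,0.2,0.2,0.2,0.2,0.2,0.2])

```text
time_s: 20.55
tcp_pos: [0.5714, 0.1865, 0.1]
eef_rot: [180.0, -0.0, -78.2]
contact_force: [-0.3, 0.2, -2.0]
gripper_width: 0.0279
gripper_force: 25.0
```

Still no force, so the hole is on the shaft. Lowering the last 10 mm.

jog_arm(travel=[[0,0,0.004],[0,0,0.008],[0,0,0.011],[0,0,0.014],[0,0,0.016],[0,0,0.018],[0,0,0.019],[0,0,0.02],[0,0,0.0205],[0,0,0.0205]], dr=[[0,0,0],[0,0,0],[0,0,0],[0,0,0],[0,0,0],[0,0,0],[0,0,0],[0,0,0],[0,0,0],[0,0,0]], claw=[0.2,0.2,0.2,0.2,0.2,0.2,0.2,0.2,0.2,0.2])

```text
time_s: 21.8
tcp_pos: [0.5714, 0.1865, 0.0898]
eef_rot: [180.0, -0.0, -78.2]
contact_force: [0.0, -0.4, -1.0]
gripper_width: 0.0283
gripper_force: 25.0
```

jog_arm(travel=[[0,0,0.001],[0,0,0.001],[0,0,0.001],[0,0,0.001],[0,0,0.001],[0,0,0.001],[0,0,0.001],[0,0,-0.02],[0,0,-0.1],[0,0,-0.2]], dr=[[0,0,0],[0,0,0],[0,0,0],[0,0,0],[0,0,0],[0,0,0],[0,0,0],[0,0,0],[0,0,0],[0,0,0]], claw=[0.2,0.7,0.7,0.7,0.7,0.7,0.7,0.7,0.7,0.7])

```text
time_s: 23.05
tcp_pos: [0.5709, 0.1861, 0.1908]
eef_rot: [179.9, -0.0, -78.2]
contact_force: [1.5, 1.1, -0.3]
gripper_width: 0.0613
gripper_force: 0.0
```

jog_arm(travel=[[0,0,-0.1],[0,0,-0.2],[-0.2,0,-0.2],[-0.3,0,-0.2],[-0.3,0,-0.2],[-0.3,0,-0.2],[-0.3,0,-0.2],[-0.3,0,-0.2],[-0.3,0,-0.2],[-0.3,0,-0.2]], dr=[[0,0,0],[0,0,0],[0,0,0],[0,0,0],[0,0,0],[0,0,0],[0,0,0],[0,0,0],[0,0,0],[0,0,0]], claw=[0.7,0.7,0.7,0.7,0.7,0.7,0.7,0.7,0.7,0.7])

```text
time_s: 24.3
tcp_pos: [0.5409, 0.3328, 0.29]
eef_rot: [-180.0, 0.0, -78.2]
contact_force: [-0.2, 0.0, 0.2]
gripper_width: 0.0618
gripper_force: 0.0
```

```bash
python3 - <<'E'
from plant import r
from h import *
c,s,P=wshot(r,"w8"); ok=c["range_z"]>0; Z=P[...,2]
print(s["tcp_pos"],s["gripper_width"],s["contact_force"])
w=np.array([.2045,-.9789]); v=np.array([.9789,.2045]); post=np.array([.559,.2412])
q=P[ok&(Z>.105)&(Z<.1165)&(np.hypot(P[...,0]-.57,P[...,1]-.2)<.17)]; t=(q[:,:2]-post)@w*1000; d=(q[:,:2]-post)@v*1000
print("hd",len(q),"z",np.percentile(q[:,2],[5,50,95]),"tilt",np.polyfit(t,q[:,2],1),"t",np.percentile(t,[.2,99.8]),"circ",cv2.minEnclosingCircle(np.stack([t,d],1)[t>118].astype(np.float32)),"hub d",np.percentile(d[abs(t)<6],[.5,99.5]) if (abs(t)<6).any() else "")
q=P[ok&(Z>.066)&(Z<.085)&(np.hypot(P[...,0]-.586,P[...,1]-.114)<.1)&(((P[...,:2]-post)@w)>.1)]; print("roller",rect(q),np.percentile(q[:,2],99))
E
```

```text
[0.54090217 0.33278129 0.28996285] 0.06182480930167975 [-0.17441438  0.04470359  0.15172697]
hd 6062 z [0.11057936 0.11322478 0.11531309] tilt [-2.78483991e-05  1.13941549e-01] t [-32.3006728  112.52658366] circ ((0.0, 0.0), 0.0) hub d [-32.7753987   33.01992932]
roller (584.5, 124.4, 160.4, 18.5, 11.77) 0.0812204756774289
```

View pics/w8.png

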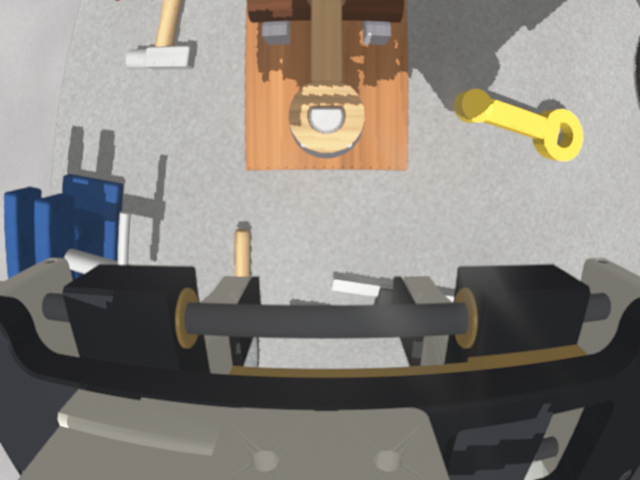

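The shaft's D fills the bore at (326,118). The arm lies over the roller, its top is at 113 mm (expected 113), and tilt is about 0.03 rad. The roller top is at about 81 mm at 11.8°. The gripper is clear, so I hand in.

```bash
python3 -c "
from plant import r
print(r.close_job())"
```

```text
the job is handed in; nothing more can be done
None
```

The job is handed in, with no verdict returned. By my last camera check, the roller lies cradled in both V-blocks and the hold-down sits fully home on the collar with its arm over the roller. Both are released and no other thing on the bench was handled.

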